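# Empty the case closer's catch tray into the tote

## Task

First slide the feed slider on the grey control box until its grip is in line with the yellow pointer, and leave it there. Then take the two finished kit cases with red latches out of the machine's sloping catch tray and set them down in the blue tote without dropping them, both lying flat on its floor with their lids up. Leave the yellow-lidded reject case in the tray and everything else where it is.

Things in the scene. Friction and masses are not known exactly. Their poses are not given: they have to be found in the camera images.
- feeder: fixed white bench machine (housing 170 deep x 370 wide x 220 mm high) with an aluminium catch tray 344 mm wide in front. The tray surface slopes 27 degrees, falling along -x towards the robot, from the housing's front at x = +100 mm to its low edge at x = -70 mm, z = 100 mm. Lanes at y = -112, 0, +112 mm; side walls 22 mm high. Origin on the table
- tray_edge (a point): middle of the tray's low edge, on its surface; axes as the machine's. Yellow stops 12 mm high, 4 mm thick stand on the edge between and outside the lanes, leaving 60 mm free at the middle of each lane for a finger; nothing but the table is in front of or below the edge there
- case_a: closed kit case 96 (y) x 50 (x) x 34 mm (z), 0.18 to 0.35 kg, white, grey lid with a label and a red latch at each end. It lies on the tray's slope in one of the three lanes, a long side against the yellow stops; its x points up the slope, its z out through the lid, normal to the slope. Origin: centre of its underside
- case_b: the same as case_a: closed kit case 96 (y) x 50 (x) x 34 mm (z), 0.18 to 0.35 kg, white, grey lid with a label and a red latch at each end. It lies on the tray's slope in one of the three lanes, a long side against the yellow stops; its x points up the slope, its z out through the lid, normal to the slope. Origin: centre of its underside
- reject: reject case, same size and same lie as the finished ones but with an all-yellow lid and latches, in the remaining lane: it stays there. Origin: centre of its underside
- tote: fixed open blue tote, outside 240 (x) x 160 (y) x 75 mm high, walls and floor 5 mm. Origin: centre of its underside, on the table
- tote_in (a point): centre of the tote's inner floor (clear floor 230 x 150 mm, the rim 70 mm above it), axes as the tote's
- panel: fixed grey control box 90 (x) x 170 (y) x 50 mm high, with the slider's track along its y axis on the middle of its top. Origin: centre of its underside
- feed (a joint): travel of the feed slider along the box's +y, 0 to 0.10 m; at value j the grip stands at y = j - 0.05 m in the box's frame. It takes about 1.5 N and stays where it is left
- feed_top (a point): centre of the top of the black slider grip, 88 mm above the table. The grip is 30 mm across the track (x) by 16 mm along it (y) by 34 mm tall, its foot 4 mm above the box; a white line runs across its middle
- pointer: small flat yellow pointer clip, 4 mm high and 12 mm wide, on top of the box beside the track; it marks where the grip has to stand. Origin: centre of its underside; axes as the box's. The grip is in line with it when both have the same y in the box's frame
- tape_roll: orange tape roll lying flat, 72 mm across, 25 mm high: leave alone. Origin: centre of its underside
- jar: amber jar, 56 mm across, 75 mm high: leave alone. Origin: centre of its underside
- driver: screwdriver lying on the table: leave alone
Mind the look-alikes: they are no part of the job. Several things have the shape of the panel; the one meant has the colours described above.

How it is judged:
By the outcome, as a careful person would: the job done as asked, in the order asked, and still so for the second after the job is handed in, with the robot touching nothing.
It also fails if it takes over 72 s, if anything falls off the work surface, if the arm or the gripper's body presses on something with over 40 N, if the wrist force passes 120 N, or if a joint passes its speed limit or range.

## Robot

A 7-joint arm with a two-finger parallel gripper is mounted at the origin on the work surface. World frame = base frame: x ahead of the robot, y to its left, z up, the work surface at z = 0. Lengths are in mm, angles in degrees, forces in N, time in s.
With the tool pointing down it reaches from about 425 to 950 mm from the base axis. Payload 16.7 kg.
Tool frame: the origin (TCP) lies at the very end of the fingers, on their centre line; the grasp point (between the pads) lies behind it (arm.hold_point_z is the x of the grasp point in the tool frame, in mm); x points along the fingers, z is the direction in which the jaws open and shut, and the axes are right-handed (so a half turn about x gives the same grasp; the last joint's range is limited). The gripper opens to 94 mm and grips with 3 to 60 N. Pads are 16 mm wide; open, the fingers measure 119 mm over their backs; the gripper's body (75 mm by 177 mm) begins 78 mm behind the grasp point.
Start: joints at [-83.108, 24.414, 4.234, 92.017, -1.954, 63.644, -3.845], TCP at [179.919, 650.541, 205.467] pointing down, gripper open.
Joint ranges: [-163.25, 163.25], [-28.42, 122.38], [-70.27, 78.77], [12.13, 141.07], [-58.53, 238.53], [9.26, 117.41], [-156.51, 156.51]. Speed limits (degrees/s): [108.29, 108.29, 136.94, 136.94, 172.46, 172.46, 172.46].

## Interface

Orientations are given as [roll, pitch, yaw] about the fixed x, y, z axes, in that order (R = Rz(yaw) Ry(pitch) Rx(roll)).
In Python, from station import telemetry, optics, workorder, arm gives the robot as it stands. The module is installed in compiled form; this text tells all that it offers.
- The arm moves only by the shell command python3 -m pendant 'ROWS' [OPENING]. ROWS is JSON, a list of rows, each an object with "dp": the shift along the tool's x, y, z in mm, a list of three; "yaw": the turn about the tool's x in degrees. A call has 1 to 5 rows; each row is the pose to reach, as a shift and turn from the pose commanded when the call began, along the tool's axes at that moment; what a row does not reach only later rows make up. A row lasts 1/8 s, in which the tool goes at most 62.5 mm and 10.7 degrees, less where a joint would pass 70% of its speed; a pose out of reach is approached as far as the arm can. A call with a gripper value outside its range is refused whole. OPENING is the closure, from 0 (fully open) to 1 (shut), set as the call begins (- or left out, the last holds). The fingers move at their own pace and stop on an object; the grip force is fixed at half the most. Time passes only in rows, so rows that repeat a pose let the fingers close. It gives the time, the measured TCP pose, the force and the opening at its end, in the units of the state.
- telemetry.sense(): the state, without advancing time (a new reading comes with each control period).
- optics.grab_frame(name): name is "scene" or "top" or "wrist"; returns the picture (384x512x3 uint8, red, green, blue); there is no depth.
- optics.get_calibration(name): a dict with "camera_matrix" (3x3 intrinsics, pixels), "pose" (4x4, takes a point from camera to world coordinates). Camera axes: x right, y down, z forward; pixel columns grow to the right and rows downward; lengths in mm; the calibration is good to about 2 mm. A picture is of the moment at which its call begins: read the wrist's pose just before it. get_calibration takes no time and is no camera call; for the wrist camera it gives the pose at the moment of the call.
- workorder.sign_off(): hands the job in, once; it reports no verdict.
Trained networks look in the newest picture that a camera, given by its name, has taken for a name from the list of things; names that differ only in an ending like _2 or _b are one class to them, and where a whole thing is asked for, a point or a joint stands for the part that bears it (a point fixed in the world has none). Each returns a list of dicts, best first, with "score" (0 to 1); they miss things now and then, are a little off and sometimes report something else, mostly with a low value. They report only what shows in the picture. A call takes as long as a camera call. They do not tell look-alikes from the thing itself.
- optics.regions_of(name, camera): "pixels" (384x512 bool, what is visible of it) and "pixel" ([row, column] in pixels, amid what is visible of it).
The state is a dict: "t": time; "joint_positions": joint angles; "dq": joint speeds; "joint_torque": joint torques, N m; "eef_pos": TCP position; "eef_rot": TCP orientation; "wrist_force": force on the tool from outside, world axes, zero at the start; "wrist_torque": the same for the moment, N m; "finger_gap": finger opening in mm.
Only numpy, scipy, OpenCV 4.12 (cv2) and the standard library are available. Lean on these libraries where they do the work, as an engineer would, in place of code of your own. Each camera call takes 0.05 s, during which the arm holds its last target. There are 200 camera calls.

## Working session

There is one attempt and no reset: what is moved stays moved. The work goes in short steps, Python scripts to look and compute and a shell command to move; the robot and the scene stay as the last step left them, time stands still between calls to the robot, and variables do not carry over. Pictures are saved under pics/ and viewed, about 8 in all and at most 12, crops included, and the job is handed in when it is done.

```bash
mkdir -p pics; cat > h.py <<'E'
import numpy as np, cv2
from scipy.spatial.transform import Rotation as R
from station import telemetry, optics, workorder, arm
def ray(cam,px,z,cal=None):
    "world point at height z seen at [row,col]"
    c=cal or optics.get_calibration(cam); K=np.array(c["camera_matrix"]);T=np.array(c["pose"])
    d=T[:3,:3]@np.linalg.solve(K,[px[1],px[0],1.]); o=T[:3,3]
    return o+d*(z-o[2])/d[2]
def proj(cam,P,cal=None):
    c=cal or optics.get_calibration(cam); K=np.array(c["camera_matrix"]);T=np.array(c["pose"])
    q=(np.atleast_2d(P)-T[:3,3])@T[:3,:3]; q=q@K.T; return q[:,:2]/q[:,2:]
def save(im,name): cv2.imwrite("pics/"+name,im[:,:,::-1])
E
python3 - <<'E'
from h import *
print(arm.hold_point_z, telemetry.sense())
for c in("top","scene"):
    im=optics.grab_frame(c); save(im,c+"0.png")
    cal=optics.get_calibration(c); print(c,np.round(cal["pose"],3).tolist(),np.round(cal["camera_matrix"],1).tolist())
    for n in("feeder","case_a","reject","tote","panel","feed_top","pointer","tape_roll","jar","driver"):
        for r in optics.regions_of(n,c)[:5]:
            print(n,round(r["score"],2),r["pixel"],r["pixels"].sum())
E
```

```text
-18.8 {'t': 0.0, 'joint_positions': array([-83.10736446,  24.44882813,   4.23262607,  92.05113745,
        -1.95381466,  63.64521564,  -3.84572274]), 'dq': array([-0.0225415 ,  0.0074012 ,  0.03035875, -0.00616619,  0.08256717,
        0.03243811,  0.05627187]), 'joint_torque': array([ 6.38956790e-04, -9.35810852e+01,  3.66719998e+00, -4.54196513e+01,
       -4.88630868e-02,  2.01269874e-02,  2.02393658e-04]), 'eef_pos': array([179.83972334, 650.14640659, 204.79438223]), 'eef_rot': array([-175.43675981,   89.92701328, -100.89926407]), 'wrist_force': array([ 0.26491918, -0.14865661,  0.00222094]), 'wrist_torque': array([-0.01590276, -0.02556475,  0.02784019]), 'finger_gap': 94.08410951554904}
top [[0.017, -0.989, 0.144, 268.374], [-1.0, -0.017, -0.003, -144.172], [0.005, -0.144, -0.99, 1392.47], [0.0, 0.0, 0.0, 1.0]] [[426.0, 0.0, 254.9], [0.0, 426.0, 189.5], [0.0, 0.0, 1.0]]
feeder 0.59 [94.0, 134.3] 13405
feeder 0.27 [180.2, 275.3] 3904
case_a 0.78 [158.4, 165.3] 620
case_a 0.78 [154.4, 130.2] 606
case_a 0.7 [93.1, 130.9] 13522
reject 0.81 [154.2, 91.1] 592
tote 0.91 [185.2, 270.0] 
[... 179 characters left out ...]
 342.1] 310
driver 0.63 [207.4, 378.5] 307
scene [[-0.436, 0.485, -0.758, 1379.434], [0.9, 0.254, -0.356, 264.097], [0.02, -0.837, -0.547, 783.527], [0.0, 0.0, 0.0, 1.0]] [[408.3, 0.0, 254.1], [0.0, 408.3, 196.9], [0.0, 0.0, 1.0]]
feeder 0.63 [322.6, 358.5] 25006
case_a 0.95 [238.5, 340.3] 672
case_a 0.94 [255.1, 383.7] 729
reject 0.68 [270.0, 432.0] 843
tote 0.81 [220.5, 238.4] 3935
tote 0.32 [191.8, 187.7] 140
panel 0.73 [211.7, 182.3] 1543
panel 0.63 [185.2, 111.9] 1324
feed_top 0.57 [193.0, 187.0] 107
feed_top 0.54 [159.5, 255.7] 85
feed_top 0.46 [169.7, 122.8] 67
pointer 0.2 [241.6, 342.5] 632
tape_roll 0.51 [241.2, 372.2] 21
tape_roll 0.33 [192.6, 186.2] 112
jar 0.84 [229.9, 144.9] 468
```

```bash
python3 -c "
import cv2,numpy as np
a=cv2.imread('pics/top0.png');b=cv2.imread('pics/scene0.png')
print(a.shape)"
```

```text
(384, 512, 3)
```

View pics/top0.png

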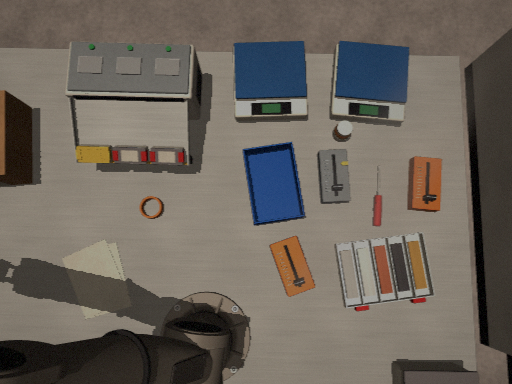

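View pics/scene0.png

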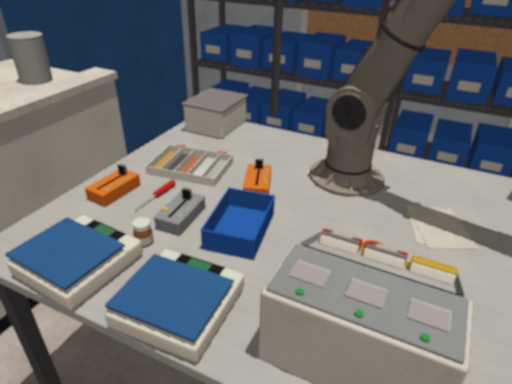

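The top view shows the grey panel at (177,333), its grip at about (187,337) and the yellow pointer at about (163,345). The panel look-alikes are orange: (185,424) and (265,293). The red-latched cases are at (154,130) and (157,165), the yellow reject is at (154,91), and the tote is at (185,270). I'll take the grey panel and check it in one close crop.

```bash
python3 - <<'E'
from h import *
im=optics.grab_frame("top")
def rect(m,z):
    c=max(cv2.findContours(m.astype(np.uint8),0,1)[0],key=cv2.contourArea)
    w=np.array([ray("top",(p[1],p[0]),z)[:2] for p in c[:,0]],np.float32)
    return cv2.minAreaRect(w)
reg={n:optics.regions_of(n,"top") for n in("panel","tote","case_a","reject","feeder")}
for n,z in(("panel",50),("tote",75),("case_a",140),("reject",140)):
    for r in reg[n][:3]:
        if r["score"]>.5: print(n,r["pixel"],rect(r["pixels"],z))
hsv=cv2.cvtColor(im,cv2.COLOR_RGB2HSV).astype(int)
def blob(cond,r0,r1,c0,c1):
    m=np.zeros(cond.shape,bool);m[r0:r1,c0:c1]=cond[r0:r1,c0:c1]; ii=np.argwhere(m); return ii.mean(0) ,len(ii)
yel=(abs(hsv[...,0]-26)<8)&(hsv[...,1]>120)&(hsv[...,2]>80)
p,n=blob(yel,148,178,335,352); print("pointer",p,n,ray("top",p,54))
blk=(hsv[...,2]<45); p,n=blob(blk,178,196,325,347); print("grip",p,n,ray("top",p,80))
red=((hsv[...,0]<8)|(hsv[...,0]>172))&(hsv[...,1]>150)&(hsv[...,2]>80)
n,l,s,c=cv2.connectedComponentsWithStats(red[140:170,60:195].astype(np.uint8))
for k in range(1,n):
  if s[k,4]>8: q=(c[k][1]+140,c[k][0]+60); print("latch",np.round(q,1),s[k,4],ray("top",q,140))
a=cv2.resize(im[140:215,310:360],None,fx=8,fy=8,interpolation=2)
b=cv2.resize(im[30:175,60:210],None,fx=2.6,fy=4,interpolation=2)
o=np.zeros((600,800,3),np.uint8);o[:a.shape[0],:a.shape[1]]=a;o[:b.shape[0],405:405+b.shape[1]]=b[:600,:395];save(o,"crop1.png")
E
```

```text
panel [262.2, 290.9] ((227.68161010742188, -265.7216796875), (170.05213928222656, 94.7602310180664), 20.88666343688965)
panel [188.1, 424.5] ((492.5341491699219, -687.06396484375), (105.15941619873047, 176.1438751220703), 87.38762664794922)
panel [177.3, 332.1] ((512.6122436523438, -396.421875), (173.06935119628906, 96.08837890625), 3.3570594787597656)
tote [186.2, 272.3] ((483.2891845703125, -203.27099609375), (247.34515380859375, 162.3299560546875), 10.472105979919434)
case_a [155.7, 133.3] ((551.267578125, 230.4678497314453), (55.2762336730957, 106.54423522949219), 1.0322233438491821)
case_a [158.5, 167.7] ((550.2127685546875, 119.36968994140625), (55.26912307739258, 99.93603515625), 1.0315252542495728)
reject [154.4, 91.9] ((552.3554077148438, 339.92913818359375), (55.29187774658203, 109.7850341796875), 1.032962679862976)
pointer [163.         344.31578947] 19 [ 553.57668777 -433.41398072   54.        ]
grip [189.5 335. ] 2 [ 463.2712401  -397.61618084   80.        ]
latch [155.2 114.7] 56 [546.59999132 274.64847223 140.        ]
latch [155.9 143.3] 53 [546.09188294 188.6152259  140.        ]
latch [156.4 152. ] 49 [545.02390234 162.46108678 140.        ]
latch [156.7 180.5] 58 [545.81094628  77.12070319 140.        ]
```

View pics/crop1.png

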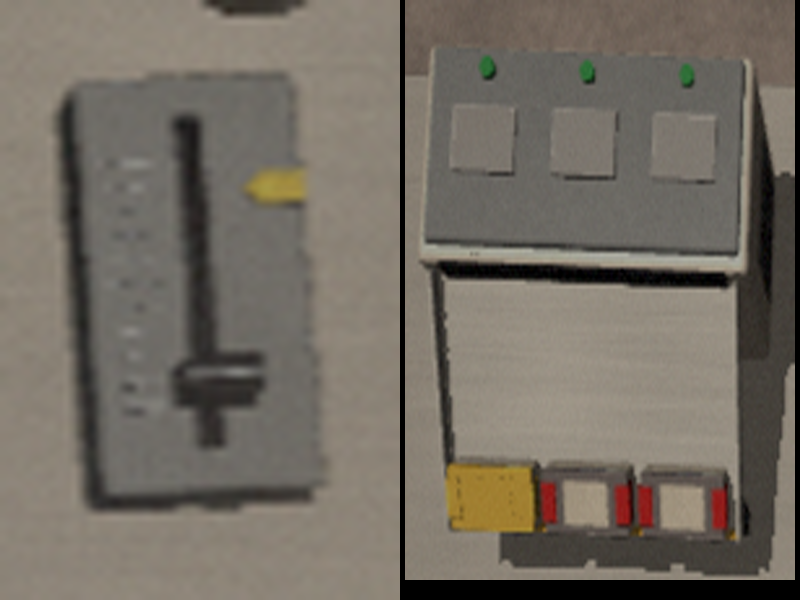

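The crop confirms it: the grey box has a yellow pointer at crop (275,187), and its grip has a white line at crop (222,372). The cases with red latches are in the middle and right lanes. Next I'll compute the targets and raise the tool.

```bash
cat >> h.py <<'E'
def tool():
    s=telemetry.sense(); return np.array(s["eef_pos"]),R.from_euler("xyz",s["eef_rot"],degrees=True).as_matrix()
def to(target,jaw=None):
    "print shift in tool axes to reach world target; jaw = wanted heading of jaw axis (deg, mod 180)"
    p,M=tool(); d=M.T@(np.array(target)-p); h=np.degrees(np.arctan2(M[1,2],M[0,2])); out=None
    if jaw is not None: out=-(((jaw-h)+90)%180-90)   # tool x points down
    print("to",np.round(target,1),"dp",np.round(d,1),"jaw heading",round(h,2),"yaw",out and round(out,2))
E
python3 - <<'E'
from h import *
p,M=tool(); print(np.round(M,3))
g=ray("top",(140+372/8-.5,310+222/8-.5),88); print("grip top",g)
pt=ray("top",(163,344.3),54); u=np.array([np.cos(np.radians(3.36)),np.sin(np.radians(3.36))])
print("pointer",pt,"along",(pt-g)[:2]@u)
to([180,650,330]); to([560,230,330]); to([g[0]+0,g[1],230],3.4)
print(ray("top",(174.5,333),50))
E
```

```text
[[-0.    -0.964  0.267]
 [-0.     0.267  0.964]
 [-1.     0.    -0.   ]]
grip top [ 473.17799292 -403.16620125   88.        ]
pointer [ 553.57577439 -433.36328681   54.        ] along 78.48974197845139
to [180 650 330] dp [-124.6   -0.2   -0.5] jaw heading 74.54 yaw None
to [560 230 330] dp [-124.5 -478.5 -304. ] jaw heading 74.54 yaw None
to [ 473.2 -403.2  230. ] dp [ -24.5 -563.6 -937.4] jaw heading 74.54 yaw 71.14
[ 516.19040853 -397.48864845   50.        ]
```

```bash
python3 -m pendant '[{"dp":[-60,0,0]},{"dp":[-120,0,0]},{"dp":[-120,-46,-29]},{"dp":[-120,-92,-58]},{"dp":[-120,-138,-87]}]'
python3 -m pendant '[{"dp":[0,-46,-29]},{"dp":[0,-92,-58]},{"dp":[0,-138,-87]},{"dp":[0,-184,-116]},{"dp":[0,-230,-145]}]'
python3 -m pendant '[{"dp":[0,-46,-29]},{"dp":[0,-92,-58]},{"dp":[0,-106,-100],"yaw":10},{"dp":[0,-106,-150],"yaw":20},{"dp":[0,-106,-200],"yaw":30}]'
python3 - <<'E'
from h import *
to([470,-400,240],3.4)
E
```

```text
to [ 470 -400  240] dp [ -34.5 -559.7 -935.2] jaw heading 74.54 yaw 71.14schema error: expected keys dp, yaw
schema error: expected keys dp, yaw
schema error: expected keys dp, yaw
```

Every row needs both keys, so I'll repeat the move with "yaw" included.

```bash
python3 -m pendant '[{"dp":[-60,0,0],"yaw":0},{"dp":[-120,0,0],"yaw":0},{"dp":[-120,-46,-29],"yaw":0},{"dp":[-120,-92,-58],"yaw":0},{"dp":[-120,-138,-87],"yaw":0}]'
python3 -m pendant '[{"dp":[0,-46,-29],"yaw":0},{"dp":[0,-92,-58],"yaw":0},{"dp":[0,-138,-87],"yaw":0},{"dp":[0,-184,-116],"yaw":0},{"dp":[0,-230,-145],"yaw":0}]'
python3 -m pendant '[{"dp":[0,-46,-29],"yaw":0},{"dp":[0,-92,-58],"yaw":0},{"dp":[0,-106,-100],"yaw":10},{"dp":[0,-106,-150],"yaw":20},{"dp":[0,-106,-200],"yaw":30}]'
python3 - <<'E'
from h import *
to([470,-400,240],3.4); print(telemetry.sense()["t"])
E
```

```text
t: 2.02
eef_pos: [290.7, 528.5, 325.7]
eef_rot: [-5.0, 90.0, 69.5]
wrist_force: [0.3, -0.9, -0.0]
finger_gap: 94.1
t: 2.65
eef_pos: [473.8, 327.4, 325.8]
eef_rot: [-19.8, 90.0, 54.7]
wrist_force: [0.5, 0.8, -0.6]
finger_gap: 94.1
t: 3.28
eef_pos: [521.2, 106.1, 325.4]
eef_rot: [-173.5, 90.0, -129.3]
wrist_force: [0.7, -0.4, 1.0]
finger_gap: 93.9
to [ 470 -400  240] dp [  85.4 -327.2 -389.5] jaw heading 44.19 yaw 40.79
3.275
```

```bash
python3 -m pendant '[{"dp":[0,-37,-44],"yaw":10},{"dp":[0,-74,-88],"yaw":20},{"dp":[0,-111,-132],"yaw":30},{"dp":[0,-148,-176],"yaw":40},{"dp":[0,-185,-220],"yaw":40.8}]' 0.5
python3 - <<'E'
from h import *
to([470,-400,240],3.4); print(telemetry.sense()["t"])
E
```

```text
t: 3.9
eef_pos: [494.1, -180.1, 325.9]
eef_rot: [20.2, 89.9, 23.8]
wrist_force: [2.2, 0.2, -0.3]
finger_gap: 48.5
to [ 470 -400  240] dp [  85.7 -218.   -37.9] jaw heading 3.58 yaw 0.18
3.9
```

```bash
python3 -m pendant '[{"dp":[0,-55,-9],"yaw":0.2},{"dp":[0,-110,-19],"yaw":0.2},{"dp":[20,-164,-28],"yaw":0.2},{"dp":[50,-218,-38],"yaw":0.2},{"dp":[86,-218,-38],"yaw":0.2}]'
python3 -m pendant '[{"dp":[0,0,0],"yaw":0}]'
python3 - <<'E'
from h import *
cal=optics.get_calibration("wrist"); im=optics.grab_frame("wrist"); save(im,"w1.png")
print(np.round(cal["pose"],3).tolist()); print(np.round(cal["camera_matrix"],0).tolist())
print("px x,y of grip top est",proj("wrist",[473,-403,88],cal),"pointer",proj("wrist",[553.6,-433.4,54],cal))
to([473,-403,68],3.4)
E
```

```text
t: 4.53
eef_pos: [468.7, -403.0, 238.8]
eef_rot: [-100.3, 89.9, -97.1]
wrist_force: [0.1, 0.7, -0.6]
finger_gap: 47.1
t: 4.65
eef_pos: [469.6, -397.9, 237.5]
eef_rot: [152.0, 89.8, 155.5]
wrist_force: [0.6, 0.1, 0.2]
finger_gap: 47.5
[[0.998, 0.061, 0.01, 465.162], [0.062, -0.971, -0.232, -329.753], [-0.005, 0.232, -0.973, 416.223], [0.0, 0.0, 0.0, 1.0]]
[[265.0, 0.0, 256.0], [0.0, 265.0, 195.0], [0.0, 0.0, 1.0]]
px x,y of grip top est [[260.13266033 191.06348476]] pointer [[315.04731795 210.10767169]]
to [ 473 -403   68] dp [171.4  -5.3   2.3] jaw heading 3.54 yaw 0.14
```

View pics/w1.png

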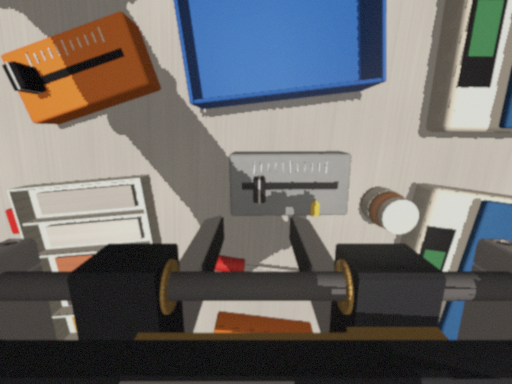

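The wrist view shows the grip at (259,189) and the pointer at (315,209), both close to the projected positions. I'll refine them in this picture.

```bash
python3 - <<'E'
from h import *
im=cv2.imread("pics/w1.png")[:,:,::-1]; cal=optics.get_calibration("wrist")
hsv=cv2.cvtColor(np.ascontiguousarray(im),cv2.COLOR_RGB2HSV).astype(int)
y=(abs(hsv[...,0]-26)<9)&(hsv[...,1]>120)&(hsv[...,2]>70); m=np.zeros(y.shape,bool); m[195:222,300:330]=y[195:222,300:330]
ii=np.argwhere(m);print(len(ii),ii.min(0),ii.max(0))
pt=ray("wrist",ii.mean(0),54,cal)
g=im[174:204,248:272].max(2); print(g[::2].astype(int))
gr=ray("wrist",(188.5,260.3),88,cal)
u=np.array([np.cos(np.radians(3.36)),np.sin(np.radians(3.36))])
print(pt,gr,(pt-gr)[:2]@u)
E
```

```text
104 [201 311] [215 318]
[[156 163 164 162 167 174 174 161 163 164 159 159 159 156 155 157 163 164
  165 165 165 166 166 166]
 [121 137 155 162 164 149 124 114 109 104 104 117 110  84  79  95 128 155
  163 166 167 167 164 166]
 [ 93  96 123 148 149 111  68  42  39  57  90 110  79  47  39  53  86 131
  159 166 164 165 164 164]
 [ 91  90  97 120 131  91  55  51  53  83 139 166 123  63  51  50  69 120
  156 161 164 160 161 165]
 [ 74  66  71  82  89  71  57  59  60  95 153 180 135  74  60  56  60  83
  110 119 117 111 103 110]
 [ 43  43  43  41  41  45  54  57  63  97 154 183 136  73  62  56  55  51
   58  55  59  60  63  59]
 [ 35  42  42  43  40  35  44  45  55  94 154 181 138  76  59  57  54  50
   59  58  58  57  60  58]
 [ 45  45  47  42  47  43  44  40  47  86 146 175 130  72  57  59  55  54
   61  62  64  61  68  72]
 [ 81  80  83  79  75  52  42  37  43  57 103 127 102  64  61  58  66 104
  135 142 145 141 142 140]
 [ 92  89  89  88  81  56  46  40  46  61 100 121  89  57  53  61  68 116
  154 159 159 159 148 116]
 [ 91  89  91  90  81  57  41  36  43  59  98 121  85  47  44  48  70 113
  152 158 154 151 140 109]
 [ 89  89  90  89  77  55  42  38  42  60  96 119  87  47  39  42  56  85
  113 115 102  92  91  89]
 [ 87  88  90  89  78  55  41  40  43  61  98 122  96  52  36  43  50  67
   86  90  90  89  89  89]
 [ 87  91  87  85  81  63  44  40  39  61 100 121  97  57  40  39  49  64
   82  87  89  90  87  89]
 [ 89  93  86  86  84  77  62  55  59  68 100 121  98  66  57  55  70  81
   90  91  91  89  91  89]]
[ 554.59669021 -431.81621122   54.        ] [ 474.40928501 -400.32742649   88.        ] 78.20402156336047
```

```bash
python3 -m pendant '[{"dp":[50,-3,2],"yaw":0},{"dp":[100,-3,2],"yaw":0},{"dp":[140,-3,2],"yaw":0},{"dp":[174,-3,2],"yaw":0},{"dp":[174,-3,2],"yaw":0}]'
python3 -m pendant '[{"dp":[0,0,0],"yaw":0},{"dp":[0,0,0],"yaw":0},{"dp":[0,0,0],"yaw":0},{"dp":[0,0,0],"yaw":0}]' 0.9
python3 - <<'E'
from h import *
p,M=tool(); u=np.array([np.cos(np.radians(3.36)),np.sin(np.radians(3.36)),0])
print(p,M.T@u); to(p+79*u)
E
```

```text
t: 5.32
eef_pos: [473.6, -400.1, 65.5]
eef_rot: [127.5, 89.9, 131.1]
wrist_force: [0.0, -0.0, -0.1]
finger_gap: 47.2
t: 5.82
eef_pos: [473.4, -401.4, 66.3]
eef_rot: [-20.1, 89.9, -16.6]
wrist_force: [-0.8, 1.5, 9.0]
finger_gap: 16.0
[ 473.40955462 -401.38659324   66.2750377 ] [ 9.49690752e-04 -3.28572653e-03  9.99994151e-01]
to [ 552.3 -396.8   66.3] dp [ 0.1 -0.3 79. ] jaw heading 3.55 yaw None
```

```bash
python3 -m pendant '[{"dp":[0,0,20],"yaw":0},{"dp":[0,0,40],"yaw":0},{"dp":[0,0,60],"yaw":0},{"dp":[0,0,79],"yaw":0},{"dp":[0,0,79],"yaw":0}]'
python3 -m pendant '[{"dp":[0,0,0],"yaw":0},{"dp":[0,0,0],"yaw":0},{"dp":[0,0,0],"yaw":0}]' 0.6
python3 -m pendant '[{"dp":[-50,0,0],"yaw":0},{"dp":[-100,0,0],"yaw":0},{"dp":[-130,0,0],"yaw":0},{"dp":[-130,0,0],"yaw":0}]'
python3 - <<'E'
from h import *
cal=optics.get_calibration("wrist"); im=optics.grab_frame("wrist"); 
print(tool()[0]); c=proj("wrist",[553,-415,70],cal)[0].astype(int); print(c)
save(cv2.resize(im[c[1]-40:c[1]+40,c[0]-50:c[0]+50],None,fx=7,fy=7,interpolation=2),"w2.png")
a=c-[50,40]; print("origin col,row",a)
hsv=cv2.cvtColor(im,cv2.COLOR_RGB2HSV).astype(int); y=(abs(hsv[...,0]-26)<9)&(hsv[...,1]>120)&(hsv[...,2]>70)
y[:c[1]-40]=0;y[c[1]+40:]=0;y[:,:c[0]-50]=0;y[:,c[0]+50:]=0
ii=np.argwhere(y);print(len(ii),ii.min(0),ii.max(0),ray("wrist",ii.mean(0),54,cal))
print("expected line top px for aligned:",)
pt=ray("wrist",ii.mean(0),54,cal)
n=np.array([-np.sin(np.radians(3.36)),np.cos(np.radians(3.36))])
for k in(20,30,40): print(k,proj("wrist",[*(pt[:2]+n*k),88],cal))
E
```

```text
t: 6.45
eef_pos: [554.1, -396.1, 66.3]
eef_rot: [-21.3, 89.9, -17.7]
wrist_force: [0.9, 2.9, 9.5]
finger_gap: 16.1
t: 6.82
eef_pos: [551.6, -396.4, 65.4]
eef_rot: [169.5, 90.0, 173.1]
wrist_force: [0.6, -0.3, 0.0]
finger_gap: 37.1
t: 7.32
eef_pos: [552.6, -397.2, 197.9]
eef_rot: [-28.9, 89.8, -25.4]
wrist_force: [0.5, -0.4, 0.1]
finger_gap: 37.7
[ 552.09167532 -396.50196124  196.1662407 ]
[256 204]
origin col,row [206 164]
130 [207 251] [221 260] [ 553.14422919 -432.13701054   54.        ]
expected line top px for aligned:
20 [[255.73949702 206.66425789]]
30 [[255.770297   198.10281054]]
40 [[255.80158872 189.40467422]]
```

View pics/w2.png

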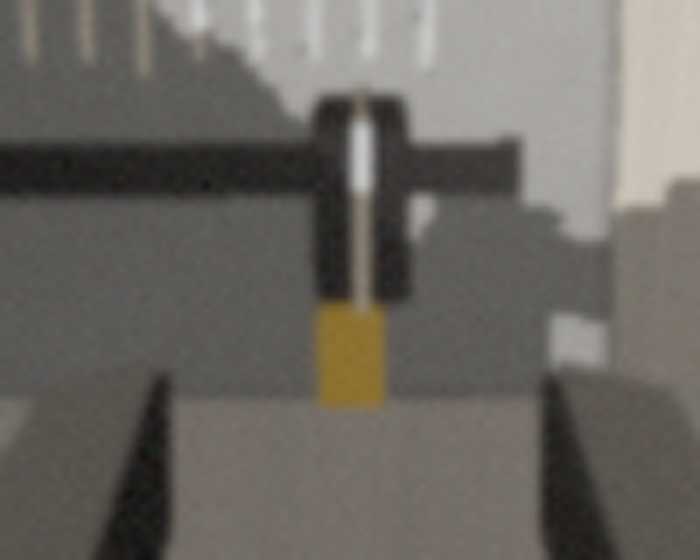

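The grip's white line is at crop column 362 and the pointer's centre is at 350, so the slider is about 1.9 mm too far. I'll re-grip it shifted back by that amount.

```bash
python3 -m pendant '[{"dp":[50,0,-1.9],"yaw":0},{"dp":[100,0,-1.9],"yaw":0},{"dp":[130,0,-1.9],"yaw":0},{"dp":[130,0,-1.9],"yaw":0}]'
python3 -m pendant '[{"dp":[0,0,0],"yaw":0},{"dp":[0,0,0],"yaw":0},{"dp":[0,0,0],"yaw":0},{"dp":[0,0,0],"yaw":0}]' 0.9
python3 -m pendant '[{"dp":[0,0,0],"yaw":0},{"dp":[0,0,0],"yaw":0},{"dp":[0,0,0],"yaw":0}]' 0.6
python3 -m pendant '[{"dp":[-50,0,0],"yaw":0},{"dp":[-100,0,0],"yaw":0},{"dp":[-130,0,0],"yaw":0},{"dp":[-130,0,0],"yaw":0}]'
python3 - <<'E'
from h import *
cal=optics.get_calibration("wrist"); im=optics.grab_frame("wrist"); 
y=im[226-16:226+3,240:275]
g=im[185:222,240:275].max(2).astype(int); print(g[::3])
hsv=cv2.cvtColor(im,cv2.COLOR_RGB2HSV).astype(int); m=(abs(hsv[...,0]-26)<9)&(hsv[...,1]>120)&(hsv[...,2]>70)
m[:195]=0;m[230:]=0;m[:,:235]=0;m[:,280:]=0
ii=np.argwhere(m);print(len(ii),ii.min(0),ii.max(0),ii.mean(0))
pt=ray("wrist",ii.mean(0),54,cal);n=np.array([-np.sin(np.radians(3.36)),np.cos(np.radians(3.36))])
print(proj("wrist",[*(pt[:2]+n*30),88],cal))
# feeder measurements from top
E
```

```text
t: 7.88
eef_pos: [548.1, -395.3, 62.4]
eef_rot: [151.5, 89.7, 155.0]
wrist_force: [0.2, -0.4, 0.6]
finger_gap: 38.0
t: 8.38
eef_pos: [550.8, -396.9, 66.8]
eef_rot: [-28.5, 89.9, -25.0]
wrist_force: [-0.9, 0.7, 7.8]
finger_gap: 15.6
t: 8.75
eef_pos: [549.9, -396.4, 65.4]
eef_rot: [155.0, 90.0, 158.6]
wrist_force: [0.3, 0.6, -0.8]
finger_gap: 37.4
t: 9.25
eef_pos: [550.7, -397.3, 197.8]
eef_rot: [-28.9, 89.8, -25.4]
wrist_force: [0.5, -0.4, -0.4]
finger_gap: 37.6
[[ 49  48  50  51  47  47  55  46  49  41  47  51  56  66  96 157 188 155
   91  62  62  62  62  60  71  73  73  71  72  73  76  80  73  75  75]
 [ 45  43  44  42  39  43  39  38  40  35  42  45  48  54  92 156 188 155
   92  60  63  58  53  54  61  58  59  60  63  63  60  63  62  63  62]
 [ 52  51  51  51  53  53  52  47  47  46  37  49  38  43  62 106 137 115
   78  61  56  59  59  69  91  95  95  90  76  70  70  72  72  72  71]
 [ 93  95  92  94  93  92  92  94  85  65  49  46  40  46  62 103 127  99
   61  46  53  60  72 119 156 164 159 144 114  98  95  97  94  97  96]
 [ 92  92  92  91  94  93  95  94  85  71  49  42  37 
[... 623 characters left out ...]
98  96  93  92  94  96  97  98  94  95  93  94]
 [ 92  95  92  90  92  92  94  91  91  90  91  96 111 132 141 139 140 139
  140 141 139 134 116  97  93  94  93  94  90  94  95  93  92  95  94]
 [ 90  88  91  92  92  93  91  93  93  91  92  96 111 134 141 140 141 141
  138 140 139 132 114 100  94  93  94  92  92  91  96  94  93  93  95]
 [ 92  90  90  89  89  92  91  91  92  91  91  93 112 134 138 140 140 140
  138 141 140 133 117  97  91  89  89  91  92  93  92  93  90  90  90]
 [109 108 106 107 108 104 104 103 104 107 109 110 119 130 134 139 136 138
  136 136 137 133 121 111 109 106 110 107 106 107 107 106 109 108 108]]
125 [207 253] [221 261] [214.32  257.024]
[[257.29244315 198.13179583]]
```

The line is now 1.0 px (1.2 mm) short of the pointer, so I'll trim it by +1.1 mm.

```bash
python3 -m pendant '[{"dp":[50,0,1.1],"yaw":0},{"dp":[100,0,1.1],"yaw":0},{"dp":[130,0,1.1],"yaw":0},{"dp":[130,0,1.1],"yaw":0},{"dp":[130,0,1.1],"yaw":0}]'
python3 -m pendant '[{"dp":[0,0,0],"yaw":0},{"dp":[0,0,0],"yaw":0},{"dp":[0,0,0],"yaw":0},{"dp":[0,0,0],"yaw":0}]' 0.9
python3 -m pendant '[{"dp":[0,0,0],"yaw":0},{"dp":[0,0,0],"yaw":0},{"dp":[0,0,0],"yaw":0}]' 0.6
python3 -m pendant '[{"dp":[-50,0,0],"yaw":0},{"dp":[-100,0,0],"yaw":0},{"dp":[-130,0,0],"yaw":0},{"dp":[-130,0,0],"yaw":0},{"dp":[-130,0,0],"yaw":0}]'
python3 - <<'E'
from h import *
im=optics.grab_frame("wrist"); g=im.max(2).astype(float)
def line(r0,r1):
    v=g[r0:r1,250:265].mean(0); w=np.clip(v-60,0,None); return (w*np.arange(250,265)).sum()/w.sum()
print("line foot",line(196,206)); print(g[194:206:4,250:265].astype(int))
v=g[211:218,240:275].mean(0)-94; w=np.clip(v,0,None)*(v>8); print("pointer",(w*np.arange(240,275)).sum()/w.sum())
E
```

```text
t: 9.93
eef_pos: [551.1, -396.9, 66.2]
eef_rot: [-80.7, 90.0, -77.1]
wrist_force: [-0.4, -1.4, -0.6]
finger_gap: 37.5
t: 10.42
eef_pos: [551.4, -396.5, 66.2]
eef_rot: [-18.0, 90.0, -14.5]
wrist_force: [-1.1, 1.6, 6.7]
finger_gap: 15.7
t: 10.8
eef_pos: [551.0, -396.4, 65.4]
eef_rot: [165.4, 90.0, 168.9]
wrist_force: [0.3, -0.8, -0.3]
finger_gap: 37.1
t: 11.42
eef_pos: [550.9, -396.0, 194.8]
eef_rot: [133.2, 90.0, 136.7]
wrist_force: [-0.2, 0.3, -0.3]
finger_gap: 37.1
line foot 257.7698912421294
[[ 48  41  41  40  44  72 112 124  88  58  53  52  60  74 109]
 [ 56  40  42  38  45  70 108 123  89  48  39  43  49  60  97]
 [ 59  44  38  42  47  71 109 123  84  50  38  42  47  50  70]]
pointer 257.24942940984675
```

The slider's line is now at column 256.7 and the pointer at 257.2, about 0.6 mm apart, so the slider is done. Next I'll move above the cases.

```bash
python3 -m pendant '[{"dp":[-60,0,0],"yaw":0},{"dp":[-90,40,2],"yaw":4},{"dp":[-90,95,5],"yaw":4},{"dp":[-90,150,8],"yaw":4},{"dp":[-90,205,10.5],"yaw":4}]' 0.2
python3 -m pendant '[{"dp":[0,55,0],"yaw":0},{"dp":[0,110,0],"yaw":0},{"dp":[0,165,0],"yaw":0},{"dp":[0,220,0],"yaw":0},{"dp":[0,275,0],"yaw":0}]'
python3 -m pendant '[{"dp":[0,36,0],"yaw":0},{"dp":[0,36,0],"yaw":0},{"dp":[0,36,0],"yaw":0}]'
python3 - <<'E'
from h import *
cal=optics.get_calibration("wrist"); im=optics.grab_frame("wrist"); save(im,"w3.png")
print(tool()[0]); to([546,119.8,290],-0.5)
for r in optics.regions_of("case_a","wrist")[:3]: print(r["score"],r["pixel"],r["pixels"].sum())
hsv=cv2.cvtColor(im,cv2.COLOR_RGB2HSV).astype(int)
red=((hsv[...,0]<8)|(hsv[...,0]>172))&(hsv[...,1]>150)&(hsv[...,2]>70)
n,l,s,c=cv2.connectedComponentsWithStats(red.astype(np.uint8))
for k in range(1,n):
  if s[k,4]>40: print("latch",s[k],c[k],ray("wrist",(c[k][1],c[k][0]),140,cal))
E
```

```text
t: 12.1
eef_pos: [548.4, -189.2, 284.4]
eef_rot: [-178.5, 89.9, -178.9]
wrist_force: [0.6, -0.3, -0.2]
finger_gap: 75.0
t: 12.72
eef_pos: [550.5, 85.8, 284.7]
eef_rot: [-157.5, 89.9, -157.9]
wrist_force: [1.6, -1.2, -0.4]
finger_gap: 75.2
t: 13.1
eef_pos: [551.2, 119.0, 284.8]
eef_rot: [-132.0, 89.9, -132.4]
wrist_force: [-0.5, -0.5, 0.5]
finger_gap: 75.1
[551.30108676 118.62178976 285.07392782]
to [546.  119.8 290. ] dp [-4.9  1.1 -5.3] jaw heading -0.54 yaw -0.04
0.77 [181.9, 257.4] 3608
0.55 [87.2, 257.5] 4647
latch [239  41  25  18 358] [250.89106145  49.68435754] [544.87924559 274.97194539 140.        ]
latch [240 123  23  14 276] [251.14492754 129.60869565] [544.11914669 188.95362668 140.        ]
latch [241 146  23  13 265] [251.06792453 152.11698113] [543.70645173 162.55120369 140.        ]
latch [242 213  21  14 211] [251.65402844 219.59241706] [543.41434619  76.74525109 140.        ]
```

View pics/w3.png

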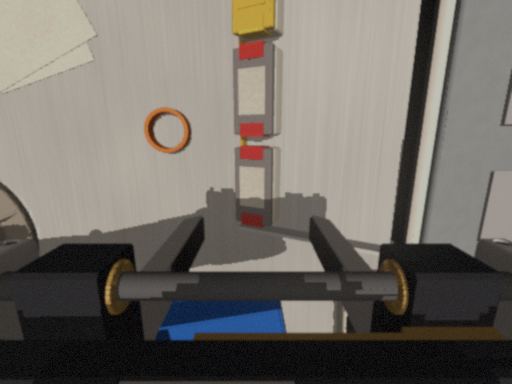

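The wrist view shows both cases on the slope, with latches at rows 50/130 and 152/220 around column 251. I need the edges of the case more exactly before grasping.

```bash
python3 - <<'E'
from h import *
im=cv2.imread("pics/w3.png"); cal=optics.get_calibration("wrist")
cv2.imwrite("pics/w3c.png",cv2.resize(im[128:233,205:305],None,fx=5.7,fy=5.7,interpolation=2))
# predicted outline for lane y=-112 with lid centre at (544.5,119.8,141.6)
a=np.radians(27);ex=np.array([np.cos(a),0,np.sin(a)]);ez=np.array([-np.sin(a),0,np.cos(a)]);ey=np.array([0,1,0])
L=np.array([544.5,119.8,141.6])
for n,x,z in(("lid front",-25,0),("lid rear",25,0),("bot rear",25,-34),("bot front",-25,-34)):
  for y in(-48,48): 
    P=L+x*ex+y*ey+z*ez; q=proj("wrist",P,cal)[0]; print(n,y,P.round(1),"crop",((q-[205,128])*5.7).round(0))
E
```

```text
lid front -48 [522.2  71.8 130.3] crop [175. 527.]
lid front 48 [522.2 167.8 130.3] crop [163. 108.]
lid rear -48 [566.8  71.8 152.9] crop [371. 560.]
lid rear 48 [566.8 167.8 152.9] crop [373. 113.]
bot rear -48 [582.2  71.8 122.7] crop [430. 514.]
bot rear 48 [582.2 167.8 122.7] crop [436. 104.]
bot front -48 [537.7  71.8 100. ] crop [245. 487.]
bot front 48 [537.7 167.8 100. ] crop [239. 100.]
```

View pics/w3c.png

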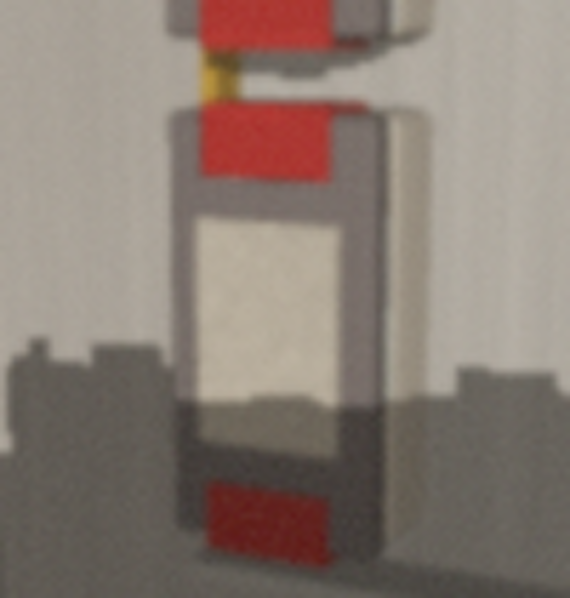

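The predicted outline matches the crop (lid columns 170–386, rear foot at 432) to within 1–2 mm. I'll pinch horizontally: front finger off the tray's edge, rear finger just above the slope.

```bash
python3 -m pendant '[{"dp":[40,1,0],"yaw":0},{"dp":[90,1,0],"yaw":0},{"dp":[130,1,0],"yaw":0},{"dp":[151,1,0],"yaw":0},{"dp":[151,1,0],"yaw":0}]' 0.29
python3 -m pendant '[{"dp":[0,0,0],"yaw":0},{"dp":[0,0,0],"yaw":0}]' 0.35
python3 -m pendant '[{"dp":[2,0,0],"yaw":0},{"dp":[2,0,0],"yaw":0}]'
python3 -c "
from h import *
for i in range(2): s=telemetry.sense();print(s['eef_pos'],s['wrist_force'],s['wrist_torque'],s['finger_gap'])"
```

```text
t: 13.82
eef_pos: [550.7, 119.4, 133.4]
eef_rot: [-144.3, 89.8, -144.9]
wrist_force: [0.3, 0.0, -0.3]
finger_gap: 66.8
t: 14.08
eef_pos: [552.1, 120.9, 135.6]
eef_rot: [30.3, 89.9, 29.8]
wrist_force: [-0.5, 0.3, -0.1]
finger_gap: 61.3
t: 14.32
eef_pos: [551.4, 121.0, 132.6]
eef_rot: [49.2, 90.0, 48.8]
wrist_force: [-0.3, -0.1, 0.3]
finger_gap: 60.9
[551.42728042 120.95878438 132.64349103] [-0.28030561 -0.10700108  0.25072176] [-0.05892634  0.08846112  0.01556713] 60.92550784438618
[551.42728042 120.95878438 132.64349103] [-0.28030561 -0.10700108  0.25072176] [-0.05892634  0.08846112  0.01556713] 60.92550784438618
```

```bash
for d in 1; do python3 -m pendant '[{"dp":[2.5,0,0],"yaw":0},{"dp":[2.5,0,0],"yaw":0}]' 0.37
python3 -m pendant '[{"dp":[1.5,0,0],"yaw":0},{"dp":[1.5,0,0],"yaw":0}]'
python3 -m pendant '[{"dp":[1,0,0],"yaw":0},{"dp":[1,0,0],"yaw":0}]'; done
```

```text
t: 14.58
eef_pos: [551.3, 120.8, 129.8]
eef_rot: [-149.2, 90.0, -149.7]
wrist_force: [-0.7, 0.4, 0.7]
finger_gap: 59.7
t: 14.82
eef_pos: [551.4, 120.8, 128.4]
eef_rot: [-116.7, 90.0, -117.1]
wrist_force: [0.5, 0.6, 0.0]
finger_gap: 59.2
t: 15.08
eef_pos: [551.6, 120.8, 127.5]
eef_rot: [-4.2, 90.0, -4.7]
wrist_force: [1.1, 0.2, 1.9]
finger_gap: 59.1
```

```bash
python3 -m pendant '[{"dp":[1.5,0,0],"yaw":0},{"dp":[1.5,0,0],"yaw":0}]'
python3 -m pendant '[{"dp":[1.5,0,0],"yaw":0},{"dp":[1.5,0,0],"yaw":0}]'
```

```text
t: 15.32
eef_pos: [552.0, 120.9, 126.2]
eef_rot: [9.9, 89.9, 9.4]
wrist_force: [3.5, -0.2, 3.6]
finger_gap: 58.9
t: 15.58
eef_pos: [552.4, 120.9, 125.3]
eef_rot: [21.2, 89.9, 20.7]
wrist_force: [1.3, 0.5, 13.0]
finger_gap: 59.0
```

```bash
python3 -m pendant '[{"dp":[-1,0,0],"yaw":0},{"dp":[-1,0,0],"yaw":0},{"dp":[-1,0,0],"yaw":0},{"dp":[-1,0,0],"yaw":0}]' 0.7
python3 -m pendant '[{"dp":[-3,0,0],"yaw":0},{"dp":[-6,0,0],"yaw":0},{"dp":[-8,0,0],"yaw":0},{"dp":[-8,0,0],"yaw":0}]'
python3 - <<'E'
from h import *
cal=optics.get_calibration("wrist"); im=optics.grab_frame("wrist"); save(im,"w4.png"); print(tool()[0])
E
```

```text
t: 16.08
eef_pos: [552.4, 120.9, 125.8]
eef_rot: [4.3, 89.9, 3.8]
wrist_force: [6.9, 0.3, 1.8]
finger_gap: 57.2
t: 16.58
eef_pos: [551.2, 120.8, 133.5]
eef_rot: [177.1, 90.0, 176.7]
wrist_force: [-0.3, -0.3, -2.1]
finger_gap: 57.5
[551.20673618 120.88773401 133.4116598 ]
```

View pics/w4.png

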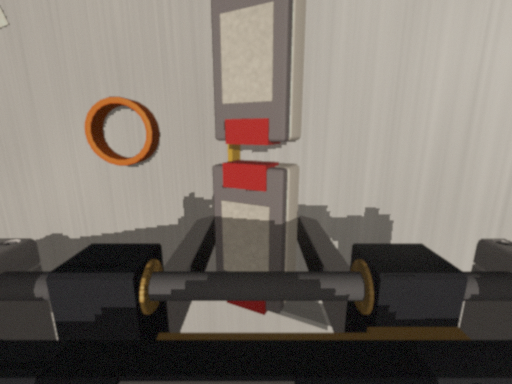

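The case is held by its corners, tilted, with a 57 mm gap and about 2 N of weight on the wrist. I'll lift it and carry it over the tote.

```bash
python3 -m pendant '[{"dp":[-20,0,0],"yaw":0},{"dp":[-50,0,0],"yaw":0},{"dp":[-80,0,0],"yaw":0},{"dp":[-97,-20,0],"yaw":0},{"dp":[-97,-50,0],"yaw":0}]'
python3 -m pendant '[{"dp":[0,-40,0],"yaw":0},{"dp":[0,-80,-2],"yaw":0},{"dp":[0,-120,-4],"yaw":0},{"dp":[0,-160,-6],"yaw":-4},{"dp":[0,-200,-8],"yaw":-8}]'
python3 -m pendant '[{"dp":[0,-25,0],"yaw":-3},{"dp":[0,-50,0],"yaw":-3},{"dp":[0,-63,0],"yaw":-3},{"dp":[0,-63,0],"yaw":-3}]'
python3 - <<'E'
from h import *
cal=optics.get_calibration("wrist"); im=optics.grab_frame("wrist"); save(im,"w5.png"); print(tool()[0])
hd=np.radians(10.5); c=np.array([483.3,-203.3]); e=np.array([np.cos(hd),np.sin(hd)])
to([*(c+55*e),60],10.5); to([*(c-55*e),60],10.5)
E
```

```text
t: 17.25
eef_pos: [551.3, 70.0, 231.4]
eef_rot: [28.1, 89.9, 27.7]
wrist_force: [0.8, 0.1, -1.5]
finger_gap: 57.3
t: 17.88
eef_pos: [540.4, -131.4, 230.2]
eef_rot: [168.4, 90.0, 176.0]
wrist_force: [1.1, 0.3, -1.8]
finger_gap: 57.2
t: 18.38
eef_pos: [549.1, -192.5, 230.2]
eef_rot: [-167.8, 90.0, -157.4]
wrist_force: [-0.2, 0.7, -1.5]
finger_gap: 57.8
[ 549.34105265 -191.54729216  230.24843353]
to [ 537.4 -193.3   60. ] dp [170.3   0.4 -12. ] jaw heading 10.5 yaw -0.0
to [ 429.2 -213.3   60. ] dp [ 170.3    0.4 -122. ] jaw heading 10.5 yaw -0.0
```

View pics/w5.png

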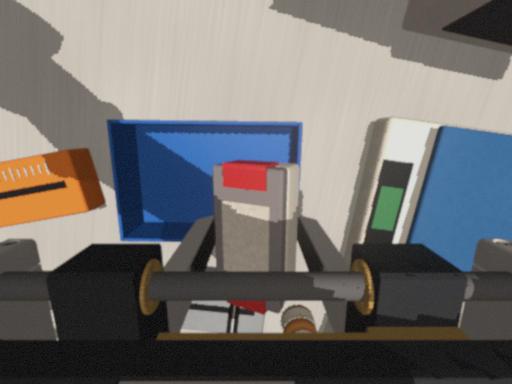

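The case is held over the tote, whose rim corners are at (108,121), (302,121) and (120,241). I'll check the tote's pose with those corners.

```bash
python3 - <<'E'
from h import *
P=[ray("wrist",(r,c),75) for r,c in((121,108),(121,302),(241,120))]
for p in P: print(p.round(1))
d=P[1]-P[0]; print(np.hypot(*d[:2]),np.degrees(np.arctan2(d[1],d[0])),"centre",(P[1]+P[2])/2, np.hypot(*(P[2]-P[0])[:2]))
E
```

```text
[ 356.2 -145.6   75. ]
[ 587.9 -102.5   75. ]
[ 380.7 -300.3   75. ]
235.6314849222592 10.55621086839432 centre [ 484.30833891 -201.3745828    75.        ] 156.57507243913616
```

```bash
python3 -m pendant '[{"dp":[40,0,-11],"yaw":0},{"dp":[90,0,-11],"yaw":0},{"dp":[140,0,-11],"yaw":0},{"dp":[180,0,-11],"yaw":0},{"dp":[194,0,-11],"yaw":0}]'
python3 -m pendant '[{"dp":[3,0,0],"yaw":0},{"dp":[6,0,0],"yaw":0},{"dp":[6,0,0],"yaw":0}]'
python3 -m pendant '[{"dp":[3,0,0],"yaw":0},{"dp":[5,0,0],"yaw":0},{"dp":[5,0,0],"yaw":0}]'
```

```text
t: 19.05
eef_pos: [537.8, -192.2, 34.6]
eef_rot: [157.4, 89.8, 168.0]
wrist_force: [0.2, -0.9, -1.0]
finger_gap: 57.7
t: 19.42
eef_pos: [539.5, -193.5, 31.4]
eef_rot: [-13.5, 89.9, -3.0]
wrist_force: [-0.3, 0.8, -0.6]
finger_gap: 57.5
t: 19.8
eef_pos: [540.3, -193.6, 26.7]
eef_rot: [-10.6, 89.8, -0.1]
wrist_force: [1.2, 2.0, 13.7]
finger_gap: 57.2
```

```bash
python3 -m pendant '[{"dp":[2,0,0],"yaw":0},{"dp":[4,0,0],"yaw":0},{"dp":[4,0,0],"yaw":0}]'
python3 -m pendant '[{"dp":[2,0,0],"yaw":0},{"dp":[4,0,0],"yaw":0},{"dp":[4,0,0],"yaw":0}]'
```

```text
t: 20.18
eef_pos: [541.8, -193.6, 23.1]
eef_rot: [-14.7, 89.7, -4.1]
wrist_force: [5.9, 3.0, 13.1]
finger_gap: 56.5
t: 20.55
eef_pos: [541.6, -193.9, 19.0]
eef_rot: [-19.4, 89.7, -8.8]
wrist_force: [5.3, 0.6, 11.3]
finger_gap: 55.5
```

Pressing down levels it as planned: the gap shrinks while the force stays around 12 N. I'll continue.

```bash
python3 -m pendant '[{"dp":[2,0,0],"yaw":0},{"dp":[4,0,0],"yaw":0},{"dp":[4,0,0],"yaw":0}]'
python3 -m pendant '[{"dp":[2,0,0],"yaw":0},{"dp":[4,0,0],"yaw":0},{"dp":[4,0,0],"yaw":0}]'
python3 -m pendant '[{"dp":[1.5,0,0],"yaw":0},{"dp":[1.5,0,0],"yaw":0}]'
```

```text
t: 20.92
eef_pos: [540.7, -193.9, 14.5]
eef_rot: [-21.1, 89.8, -10.6]
wrist_force: [4.1, 0.2, 6.6]
finger_gap: 53.6
t: 21.3
eef_pos: [539.9, -193.8, 10.1]
eef_rot: [-22.4, 89.9, -11.8]
wrist_force: [3.5, 0.0, 4.1]
finger_gap: 51.6
t: 21.55
eef_pos: [539.3, -193.7, 8.3]
eef_rot: [-24.3, 89.9, -13.8]
wrist_force: [3.1, 0.4, 4.1]
finger_gap: 50.5
```

```bash
python3 -m pendant '[{"dp":[1.2,0,0],"yaw":0},{"dp":[1.2,0,0],"yaw":0},{"dp":[1.2,0,0],"yaw":0}]'
python3 -m pendant '[{"dp":[0,0,0],"yaw":0},{"dp":[0,0,0],"yaw":0},{"dp":[0,0,0],"yaw":0}]' 0.32
python3 -m pendant '[{"dp":[-20,0,0],"yaw":0},{"dp":[-60,0,0],"yaw":0},{"dp":[-110,0,0],"yaw":0},{"dp":[-160,0,0],"yaw":0},{"dp":[-220,0,0],"yaw":0}]'
python3 - <<'E'
from h import *
im=optics.grab_frame("wrist"); save(im,"w6.png"); print(tool()[0])
to([551.3,231.5,250],-0.5)
E
```

```text
t: 21.92
eef_pos: [538.9, -193.6, 6.9]
eef_rot: [-45.3, 90.0, -34.8]
wrist_force: [2.5, 0.5, 3.9]
finger_gap: 49.8
t: 22.3
eef_pos: [538.4, -193.5, 6.6]
eef_rot: [162.2, 90.0, 172.8]
wrist_force: [-0.3, 0.0, -0.3]
finger_gap: 64.0
t: 22.92
eef_pos: [538.0, -193.7, 229.3]
eef_rot: [170.8, 90.0, -178.7]
wrist_force: [0.8, 0.9, -0.0]
finger_gap: 63.9
[ 540.54728027 -195.79856831  236.56875038]
to [551.3 231.5 250. ] dp [-13.8 418.3  87.8] jaw heading 10.4 yaw 10.9
```

View pics/w6.png

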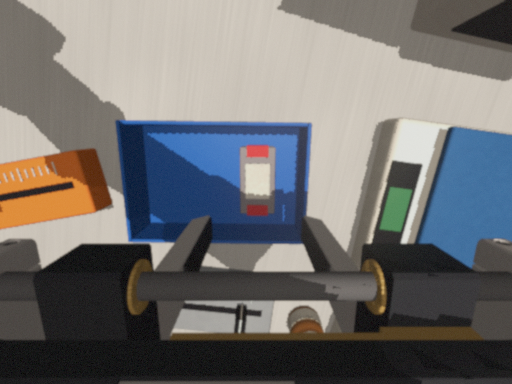

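The first case lies flat in the tote, lid up, at (257,180). Now I'll fetch the second one from the middle lane.

```bash
python3 -m pendant '[{"dp":[0,52,11],"yaw":2},{"dp":[0,104,22],"yaw":4},{"dp":[0,156,33],"yaw":6},{"dp":[0,208,44],"yaw":9},{"dp":[0,260,55],"yaw":10.9}]'
python3 - <<'E'
from h import *
to([552.3,231.5,160],-0.5)
E
```

```text
t: 23.6
eef_pos: [545.1, 73.5, 228.0]
eef_rot: [45.1, 89.9, 44.6]
wrist_force: [1.0, 1.1, 0.4]
finger_gap: 63.8
to [552.3 231.5 160. ] dp [ 68.1 158.    5.8] jaw heading -0.48 yaw 0.02
```

```bash
python3 -m pendant '[{"dp":[0,50,3],"yaw":0},{"dp":[0,100,6],"yaw":0},{"dp":[0,150,6],"yaw":0},{"dp":[0,158,6],"yaw":0},{"dp":[0,158,6],"yaw":0}]' 0.29
python3 - <<'E'
from h import *
im=optics.grab_frame("wrist")
print(telemetry.sense()["eef_pos"])
hsv=cv2.cvtColor(im,cv2.COLOR_RGB2HSV).astype(int)
red=((hsv[...,0]<8)|(hsv[...,0]>172))&(hsv[...,1]>150)&(hsv[...,2]>70)
n,l,s,c=cv2.connectedComponentsWithStats(red.astype(np.uint8))
for k in range(1,n):
  if s[k,4]>40: print("latch",s[k],ray("wrist",(c[k][1],c[k][0]),140))
to([552.3,231.5,133.5],-.5)
E
```

```text
t: 24.22
eef_pos: [552.3, 229.7, 227.4]
eef_rot: [-48.5, 90.0, -48.8]
wrist_force: [-0.3, -0.2, -0.3]
finger_gap: 66.8
[552.47389235 228.73881595 227.38806127]
latch [237 148  31  17 424] [545.53250102 272.76170714 140.        ]
latch [238 229  25  17 324] [544.37303889 186.87195318 140.        ]
to [552.3 231.5 133.5] dp [93.9  2.8 -0.2] jaw heading -0.43 yaw 0.07
```

```bash
python3 -m pendant '[{"dp":[40,1.5,0],"yaw":0},{"dp":[80,1.5,0],"yaw":0},{"dp":[94,1.5,0],"yaw":0},{"dp":[94,1.5,0],"yaw":0}]'
python3 -m pendant '[{"dp":[3,0,0],"yaw":0},{"dp":[3,0,0],"yaw":0},{"dp":[3,0,0],"yaw":0}]' 0.36
python3 -m pendant '[{"dp":[2,0,0],"yaw":0},{"dp":[2,0,0],"yaw":0}]' 0.37
python3 -m pendant '[{"dp":[1.5,0,0],"yaw":0},{"dp":[1.5,0,0],"yaw":0}]'
```

```text
t: 24.78
eef_pos: [552.6, 230.4, 133.1]
eef_rot: [-119.0, 90.0, -119.5]
wrist_force: [0.0, -0.1, 0.7]
finger_gap: 66.5
t: 25.15
eef_pos: [552.6, 231.8, 130.4]
eef_rot: [43.9, 90.0, 43.5]
wrist_force: [-0.0, -0.2, 0.5]
finger_gap: 60.2
t: 25.4
eef_pos: [552.5, 231.7, 127.8]
eef_rot: [13.1, 90.0, 12.8]
wrist_force: [0.7, 0.8, 0.7]
finger_gap: 59.2
t: 25.65
eef_pos: [552.9, 231.6, 126.5]
eef_rot: [11.7, 89.9, 11.4]
wrist_force: [3.0, 0.6, 2.7]
finger_gap: 59.1
```

```bash
python3 -m pendant '[{"dp":[0.3,0,0],"yaw":0},{"dp":[0.3,0,0],"yaw":0},{"dp":[0.3,0,0],"yaw":0},{"dp":[0.3,0,0],"yaw":0}]' 0.7
python3 -m pendant '[{"dp":[-3,0,0],"yaw":0},{"dp":[-6,0,0],"yaw":0},{"dp":[-8,0,0],"yaw":0},{"dp":[-8,0,0],"yaw":0}]'
```

```text
t: 26.15
eef_pos: [553.3, 231.6, 126.4]
eef_rot: [12.4, 89.9, 12.0]
wrist_force: [5.2, -0.4, 5.4]
finger_gap: 56.8
t: 26.65
eef_pos: [552.2, 231.6, 134.0]
eef_rot: [-174.7, 90.0, -175.0]
wrist_force: [-1.1, -0.1, -2.3]
finger_gap: 57.0
```

```bash
python3 -m pendant '[{"dp":[-20,0,0],"yaw":0},{"dp":[-50,0,0],"yaw":0},{"dp":[-80,0,0],"yaw":0},{"dp":[-97,-20,0],"yaw":0},{"dp":[-97,-54,0],"yaw":0}]'
python3 -m pendant '[{"dp":[0,-40,-10],"yaw":0},{"dp":[0,-80,-20],"yaw":0},{"dp":[0,-120,-32],"yaw":0},{"dp":[0,-160,-44],"yaw":0},{"dp":[0,-200,-56],"yaw":0}]'
python3 -m pendant '[{"dp":[0,-40,-14],"yaw":-3},{"dp":[0,-80,-28],"yaw":-6},{"dp":[0,-120,-42],"yaw":-9},{"dp":[0,-160,-56],"yaw":-11},{"dp":[0,-180,-62],"yaw":-11}]'
python3 - <<'E'
from h import *
to([430,-212.3,36],10.5)
E
```

```text
t: 27.28
eef_pos: [552.5, 176.9, 232.7]
eef_rot: [32.5, 89.9, 32.2]
wrist_force: [0.4, 0.2, -2.7]
finger_gap: 56.7
t: 27.9
eef_pos: [493.6, -24.5, 231.3]
eef_rot: [105.9, 90.0, 105.5]
wrist_force: [0.7, 0.5, -2.5]
finger_gap: 57.0
t: 28.52
eef_pos: [429.6, -204.5, 231.2]
eef_rot: [67.1, 89.9, 77.6]
wrist_force: [1.3, 0.3, -1.3]
finger_gap: 57.1
to [ 430.  -212.3   36. ] dp [195.2  -7.9  -1.1] jaw heading 10.47 yaw -0.03
```

```bash
python3 -m pendant '[{"dp":[0,-8,-1],"yaw":0},{"dp":[50,-8,-1],"yaw":0},{"dp":[110,-8,-1],"yaw":0},{"dp":[165,-8,-1],"yaw":0},{"dp":[195,-8,-1],"yaw":0}]'
python3 -m pendant '[{"dp":[3,0,0],"yaw":0},{"dp":[6,0,0],"yaw":0},{"dp":[6,0,0],"yaw":0}]'
python3 -m pendant '[{"dp":[3,0,0],"yaw":0},{"dp":[5,0,0],"yaw":0},{"dp":[5,0,0],"yaw":0}]'
python3 -m pendant '[{"dp":[2,0,0],"yaw":0},{"dp":[4,0,0],"yaw":0},{"dp":[4,0,0],"yaw":0}]'
```

```text
t: 29.15
eef_pos: [430.8, -209.2, 33.3]
eef_rot: [164.4, 89.8, 175.1]
wrist_force: [-0.0, 0.2, -1.5]
finger_gap: 56.6
t: 29.52
eef_pos: [433.0, -209.7, 31.1]
eef_rot: [-10.9, 89.9, -0.3]
wrist_force: [0.7, -0.2, -2.2]
finger_gap: 56.9
t: 29.9
eef_pos: [434.6, -209.7, 26.4]
eef_rot: [-13.5, 89.7, -2.8]
wrist_force: [4.8, 1.9, 9.4]
finger_gap: 56.6
t: 30.28
eef_pos: [435.5, -210.0, 22.7]
eef_rot: [-18.8, 89.7, -8.1]
wrist_force: [6.2, 1.5, 12.0]
finger_gap: 55.6
```

```bash
python3 -m pendant '[{"dp":[2,0,0],"yaw":0},{"dp":[4,0,0],"yaw":0},{"dp":[4,0,0],"yaw":0}]'
python3 -m pendant '[{"dp":[2,0,0],"yaw":0},{"dp":[4,0,0],"yaw":0},{"dp":[4,0,0],"yaw":0}]'
python3 -m pendant '[{"dp":[2,0,0],"yaw":0},{"dp":[4,0,0],"yaw":0},{"dp":[4,0,0],"yaw":0}]'
python3 -m pendant '[{"dp":[2,0,0],"yaw":0},{"dp":[3,0,0],"yaw":0},{"dp":[3,0,0],"yaw":0}]'
```

```text
t: 30.65
eef_pos: [434.6, -210.1, 18.4]
eef_rot: [-22.0, 89.7, -11.3]
wrist_force: [4.5, -0.5, 7.4]
finger_gap: 54.5
t: 31.02
eef_pos: [434.1, -210.0, 14.1]
eef_rot: [-21.7, 89.8, -11.0]
wrist_force: [3.6, 0.1, 4.4]
finger_gap: 52.7
t: 31.4
eef_pos: [433.3, -209.9, 9.7]
eef_rot: [-21.3, 89.9, -10.6]
wrist_force: [3.6, 0.4, 5.5]
finger_gap: 50.8
t: 31.78
eef_pos: [433.3, -209.9, 7.1]
eef_rot: [-4.6, 89.9, 6.0]
wrist_force: [1.2, 3.0, 22.4]
finger_gap: 49.9
```

Level, with a 49.9 mm gap and on the floor. I'll release it, rise and check everything.

```bash
python3 -m pendant '[{"dp":[-0.5,0,0],"yaw":0},{"dp":[-0.5,0,0],"yaw":0},{"dp":[-0.5,0,0],"yaw":0}]' 0.32
python3 -m pendant '[{"dp":[-20,0,0],"yaw":0},{"dp":[-60,0,0],"yaw":0},{"dp":[-110,0,0],"yaw":0},{"dp":[-160,0,0],"yaw":0},{"dp":[-220,0,0],"yaw":0}]'
python3 -m pendant '[{"dp":[0,60,0],"yaw":0},{"dp":[0,120,0],"yaw":0},{"dp":[0,180,0],"yaw":0},{"dp":[0,180,0],"yaw":0}]'
python3 - <<'E'
from h import *
a=optics.grab_frame("top"); b=optics.grab_frame("scene"); print(tool()[0])
o=np.zeros((600,800,3),np.uint8)
A=cv2.resize(a[50:235,65:365],(600,370),interpolation=2); B=cv2.resize(b[140:300,140:470],(474,230),interpolation=2)
o[:370,:600]=A; o[370:600,:474]=B; save(o,"end.png")
E
```

```text
t: 32.15
eef_pos: [431.9, -209.6, 6.5]
eef_rot: [155.2, 90.0, 165.8]
wrist_force: [0.2, 0.1, 0.3]
finger_gap: 63.8
t: 32.78
eef_pos: [431.4, -209.8, 227.5]
eef_rot: [-173.3, 89.9, -162.7]
wrist_force: [1.5, 2.0, 1.3]
finger_gap: 64.0
t: 33.28
eef_pos: [398.0, -29.6, 226.5]
eef_rot: [67.9, 89.9, 78.8]
wrist_force: [0.4, -0.2, -0.0]
finger_gap: 63.8
[398.69457089 -32.1671814  226.44548498]
```

View pics/end.png

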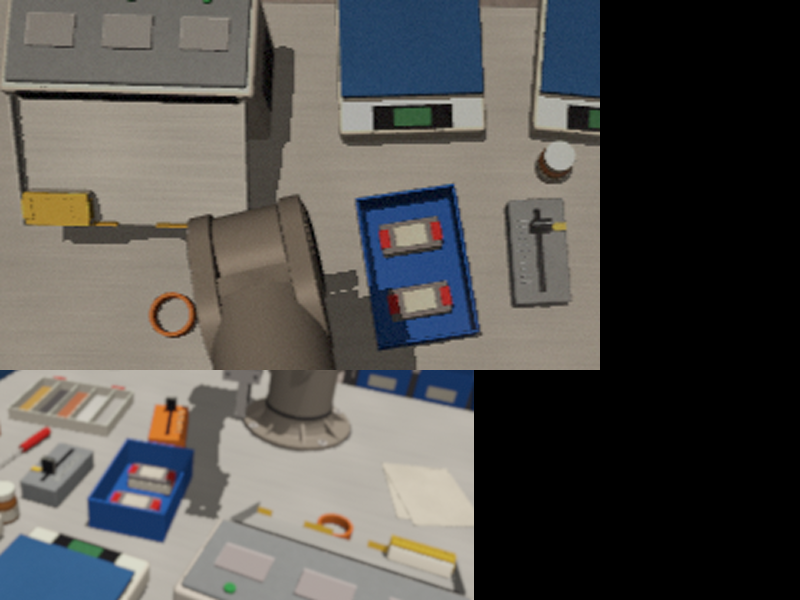

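The final picture shows both red-latched cases flat and lid up in the tote, at (410,237) and (420,300). The reject is still in its lane at (57,208), the slider grip is level with the pointer at (543,225), and the tape roll and jar have not moved. I'll hand the job in.

```bash
python3 -c "
from h import *
print(workorder.sign_off())"
```

```text
the job is handed in; nothing more can be done
None
```

The job is handed in at about 33 s of the 72 s allowed.

- **Feed slider:** I slid the grey box's slider to the yellow pointer and corrected it twice, first by −1.9 mm, which overshot, then by +1.1 mm. The last wrist-camera check left the grip's line about 0.6 mm (0.5 px) short of the pointer.
- **Cases:** I pinched each red-latched case across its 50 mm side and carried it tilted to the tote. Pressing it gently on the floor levelled it (the finger gap closed from 57 mm to 50 mm at up to 22 N), and only then did I release it.
- **Last checks:** The final top and scene pictures show both cases lying flat with lids up in the tote. The reject case is still in its lane, and the tape roll and jar are in place. The screwdriver was only partly in view. The wrist force read close to zero with the gripper clear of everything.

No check failed. The wrist and top cameras differed by 1–2 mm on the case positions, which is within the calibration error.

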